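# Empty the leaning parts beaker into the tray and stand it on the pad

## Task

Take the steel beaker out of its leaning cradle and tip it over the black tray so that all four brass spacers inside it fall into the tray. Then stand the empty beaker upright, mouth up, fully on the round rubber pad, setting it down gently, and let go; leave the capacitor, spool, screwdriver and jar where they are.

Things in the scene. Friction and masses are not known exactly. Their poses are not given: they have to be found in the camera images.
- cup: loose plain stainless-steel beaker, no handle, about 150 g: 88 mm tall, outside diameter 52 mm at the foot widening evenly to 62 mm at the open mouth, wall 3 mm, floor 4 mm. Origin: centre of its underside; z along its axis to the mouth. It starts leaning in the cradle, mouth up, its axis 35 degrees from vertical towards the cradle's +x, and lifts out freely
- cup_mouth (a point): centre of the cup's open mouth, 88 mm from the origin along the cup's z
- cradle: fixed dark steel stand: a foot plate 130 x 80 x 5 mm carries a slanted plate 64 x 50 mm under the cup's foot and two parallel 8 mm rods (centre lines at y = +-17 mm) that the lower side of the cup's wall lies on, up to 58 mm along the cup. The cup's +-y flanks are free for fingers. Origin: centre of the foot's underside; x horizontal, the way the mouth leans; z up
- cradle_seat (a point): where the seated cup's underside centre lies: x -30, y 0, z 36 mm in the cradle's frame. The slanted plate here faces up, 35 degrees from vertical towards the cradle's +x; a cup put back here leans against the rods and stays
- tray: fixed black open tray, 190 (x) x 150 (y) x 32 mm outside, walls and floor 4 mm. Origin: centre of its underside, z up
- pad: fixed round black rubber pad lying on the bench, 110 mm diameter, 4 mm thick. Origin: centre of its underside; its top is 4 mm above the bench, where the cup's underside comes to stand
- spacer0: loose round brass spacer, 14 mm diameter, 24 mm long, 25 g, origin at its centre, z along its length; starts inside the cup. Smooth: it slides on steel once the surface slopes by some 20 to 25 degrees
- spacer1: loose round brass spacer, 14 mm diameter, 24 mm long, 25 g, origin at its centre, z along its length; starts inside the cup. Smooth: it slides on steel once the surface slopes by some 20 to 25 degrees
- spacer2: loose round brass spacer, 14 mm diameter, 24 mm long, 25 g, origin at its centre, z along its length; starts inside the cup. Smooth: it slides on steel once the surface slopes by some 20 to 25 degrees
- spacer3: loose round brass spacer, 14 mm diameter, 24 mm long, 25 g, origin at its centre, z along its length; starts inside the cup. Smooth: it slides on steel once the surface slopes by some 20 to 25 degrees
- capacitor: bystander: loose upright black capacitor can, 44 mm diameter, 62 mm tall with two 6 mm studs on top; origin at its underside
- spool: bystander: loose grey flanged spool standing on end, 52 mm diameter, 38 mm tall; origin at its underside
- driver: bystander: loose screwdriver lying on the bench beyond the work, about 0.2 m long; origin at its underside
- jar: bystander: loose small white jar with a black lid, 50 mm diameter, 55 mm tall; origin at its underside
There are look-alikes about, which are no part of the job. What is shaped like the cup but red is not meant.

How it is judged:
By the outcome, as a careful person would: the job done as asked, in the order asked, and still so for the second after the job is handed in, with the robot touching nothing.
It also fails if it takes over 64 s, if anything falls off the work surface, if the arm or the gripper's body presses on something with over 40 N, if the wrist force passes 120 N, or if a joint passes its speed limit or range.

## Robot

A 7-joint arm with a two-finger parallel gripper is mounted at the origin on the work surface. World frame = base frame: x ahead of the robot, y to its left, z up, the work surface at z = 0. Lengths are in m, angles in rad, forces in N, time in s.
With the tool pointing down it reaches from about 0.425 to 0.925 m from the base axis. Payload 6.8 kg.
Tool frame: the origin (TCP) lies midway between the tips of the shut fingers; the grasp point (between the pads) lies 19 mm behind it; z points along the fingers, y is the line along which they close (so a half turn about z gives the same grasp; the last joint's range is limited). The gripper opens to 85 mm and grips with 20 to 120 N. Pads are 22 mm wide; open, the fingers measure 114 mm over their backs; the gripper's body (76 mm by 85 mm) begins 54 mm behind the grasp point. The pads swing forward as they close: fully open they stand 13 mm farther back than shut.
Start: joints at [-1.225, 0.477, 0.022, 1.555, -0.011, 1.109, -0.083], TCP at [0.296, 0.607, 0.231] pointing down, gripper open.
Joint ranges: [-2.96, 2.96], [-0.34, 2.1], [-1.41, 1.46], [0.24, 2.44], [-1.37, 4.51], [0.17, 1.92], [-2.96, 2.96]. Speed limits (rad/s): [2.39, 2.39, 3.14, 3.14, 3.14, 3.14, 3.14].

## Interface

Orientations are given as a unit quaternion [x, y, z, w].
In Python, from station import * gives the robot as it stands.
- The arm moves only by the shell command python3 -m inch 'ROWS' [FORCE]. ROWS is JSON, a list of rows, each a list of 7 numbers: the turn, a rotation vector about the world's x, y, z in degrees, then the shift along the world's x, y, z in m, then the gripper's target within -1 to 1 (fully open at 1, half-way at 0, shut at -1). A call has 1 to 20 rows; each row is the pose to reach, as a shift and turn from the pose commanded when the call began; what a row does not reach only later rows make up. A row lasts 1/10 s, in which the tool goes at most 50 mm and 8.59 degrees, less where a joint would pass 70% of its speed; a pose out of reach is approached as far as the arm can. A call with a gripper value outside its range is refused whole. The fingers move at their own pace and stop on an object; FORCE is the grip in N (left out, the last holds). Time passes only in rows, so rows that repeat a pose let the fingers close. It gives the time, the measured TCP pose, the force, the opening and the grip force at its end, in the units of the state.
- get_state(): the state, without advancing time (a new reading comes with each control period).
- snapshot(name): name is "scene" or "side" or "wrist"; returns the picture (480x640x3 uint8, red, green, blue); there is no depth.
- get_calibration(name): a dict with "intrinsics" (3x3 intrinsics, pixels), "origin" and "orientation" of the camera in the world; the wrist camera has in their place "T_tool_cam" (4x4, takes a point from camera to tool coordinates, whose origin is the TCP and whose axes are the flange's). Camera axes: x right, y down, z forward; pixel columns grow to the right and rows downward; lengths in m; the calibration is good to about 2 mm. A picture is of the moment at which its call begins: read the wrist's pose just before it. get_calibration takes no time and is no camera call.
- job_done(): hands the job in; it is judged then, once.
Trained networks look in the newest picture that a camera, given by its name, has taken for a name from the list of things; names that differ only in an ending like _2 or _b are one class to them, and where a whole thing is asked for, a point or a joint stands for the part that bears it (a point fixed in the world has none). Each returns a list of dicts, best first, with "conf" (0 to 1); they miss things now and then, are a little off and sometimes report something else, mostly with a low value. They report only what shows in the picture. A call takes as long as a camera call. They do not tell look-alikes from the thing itself.
- trace(camera, thing): "mask" (480x640 bool, what is visible of it) and "rect" ([left, top, right, bottom] in pixels, round what is visible of it).
- landmark_of(camera, thing): "point" ([column, row] in pixels: a listed point, or the origin of a listed thing).
The state is a dict: "time": time; "qpos": joint angles; "joint_vel": joint speeds; "effort": joint torques, N m; "position": TCP position; "eef_rot": TCP orientation; "ft_force": force on the tool from outside, world axes, zero at the start; "moment": the same for the moment, N m; "finger_gap": finger opening in m; "finger_force": force on a finger pad.
Only numpy, scipy, OpenCV 4.12 (cv2) and the standard library are available. Lean on these libraries where they do the work, as an engineer would, in place of code of your own. Each camera call takes 0.05 s, during which the arm holds its last target. There are 200 camera calls.

## Working session

There is one attempt and no reset: what is moved stays moved. The work goes in short steps, Python scripts to look and compute and a shell command to move; the robot and the scene stay as the last step left them, time stands still between calls to the robot, and variables do not carry over. Pictures are saved under pics/ and viewed, at most 10 in all, crops included, and the job is handed in when it is done.

```bash
ls; mkdir -p pics; cat > h.py <<'E'
from station import *
import numpy as np, cv2, json
from scipy.spatial.transform import Rotation as R
def cam(name,st=None):
    c=get_calibration(name); K=np.array(c["intrinsics"])
    if "origin" in c:
        o=np.array(c["origin"]); q=np.array(c["orientation"]); M=q if q.shape==(3,3) else R.from_quat(q).as_matrix()
    else:
        st=st or get_state(); T=np.array(c["T_tool_cam"]); Rt=R.from_quat(st["eef_rot"]).as_matrix()
        M=Rt@T[:3,:3]; o=Rt@T[:3,3]+np.array(st["position"])
    return K,o,M
def ray(c,p):
    K,o,M=c; d=M@np.linalg.inv(K)@np.array([p[0],p[1],1.]); return o,d/np.linalg.norm(d)
def onz(c,p,z):
    o,d=ray(c,p); return o+d*(z-o[2])/d[2]
def proj(c,P):
    K,o,M=c; q=K@(M.T@(np.array(P)-o)); return q[:2]/q[2]
def tri(rs):
    A=np.zeros((3,3));b=np.zeros(3)
    for o,d in rs:
        Q=np.eye(3)-np.outer(d,d);A+=Q;b+=Q@o
    x=np.linalg.solve(A,b); return x,[float(np.linalg.norm((np.eye(3)-np.outer(d,d))@(x-o))) for o,d in rs]
E
python3 - <<'E'
from h import *
np.set_printoptions(precision=3,suppress=True)
s=get_state();print({k:np.round(v,3).tolist() for k,v in s.items()})
ims=[]
for n in("scene","side","wrist"):
    im=snapshot(n);cv2.imwrite(f"pics/{n}0.png",im[:,:,::-1]);c=cam(n,s);print(n,c[1],c[2][:,2],c[0][0,0])
    for t in("cup","cup_mouth","cradle","cradle_seat","tray","pad","capacitor","spool","driver","jar"):
        print(t,[(np.round(d["point"]).tolist(),round(d["conf"],2)) for d in landmark_of(n,t)][:3])
E
```

```text
pics
{'time': 0.0, 'qpos': [-1.225, 0.478, 0.022, 1.556, -0.011, 1.109, -0.083], 'joint_vel': [-0.0, -0.001, -0.0, -0.001, -0.0, -0.001, -0.002], 'effort': [0.0, -59.647, 1.608, -28.119, 0.013, 0.01, 0.0], 'position': [0.296, 0.606, 0.23], 'eef_rot': [0.225, 0.974, -0.001, -0.0], 'ft_force': [0.225, 0.137, 0.075], 'moment': [-0.035, 0.009, -0.01], 'finger_force': 0.0, 'finger_gap': 0.086}
scene [1.082 0.322 1.194] [-0.444 -0.287 -0.849] 563.3010501176618
cup [([476.0, 246.0], 0.87), ([447.0, 309.0], 0.85), ([508.0, 298.0], 0.67)]
cup_mouth [([469.0, 280.0], 0.76), ([396.0, 257.0], 0.73), ([439.0, 316.0], 0.72)]
cradle [([437.0, 325.0], 0.81)]
cradle_seat [([446.0, 308.0], 0.6), ([220.0, 305.0], 0.46)]
tray [([328.0, 288.0], 0.59), ([439.0, 325.0], 0.23)]
pad [([230.0, 247.0], 0.61)]
capacitor [([362.0, 388.0], 0.98)]
spool [([219.0, 305.0], 0.87), ([435.0, 318.0], 0.38)]
driver [([274.0, 356.0], 0.62)]
jar [([165.0, 203.0], 0.62), ([442.0, 306.0], 0.39)]
side [ 0.175 -0.755  0.626] [ 0.378  0.748 -0.545] 436.5837654448616
cup [([200.0, 202.0], 0.95), ([251.0, 206.0], 0.75), ([217.0, 244.0], 0.62)]
cup_mouth [([181.0, 193.0], 0.88), ([216.0, 217.0], 0.84), ([269.0, 179.0], 0.64)]
cradle [([264.0, 214.0], 0.56)]
cradle_seat [([252.0, 204.0], 0.72)]
tray [([318.0, 254.0], 0.73)]
pad [([396.0, 318.0], 0.73)]
capacitor [([343.0, 208.0], 0.67)]
spool [([426.0, 278.0], 0.79), ([392.0, 320.0], 0.57)]
driver [([394.0, 240.0], 0.56)]
jar [([472.0, 412.0], 0.58)]
wrist [0.231 0.637 0.372] [ 0.252 -0.125 -0.96 ] 420.19367211117844
cup []
cup_mouth [([175.0, 300.0], 0.84)]
cradle []
cradle_seat []
tray []
pad []
capacitor []
spool []
driver []
jar []
```

View pics/scene0.png

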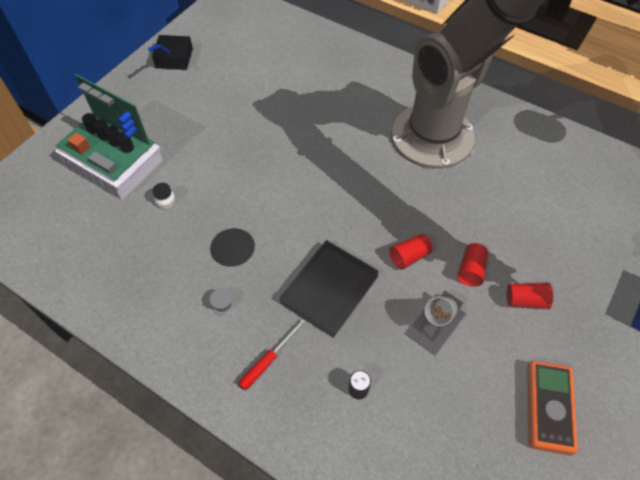

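View pics/side0.png

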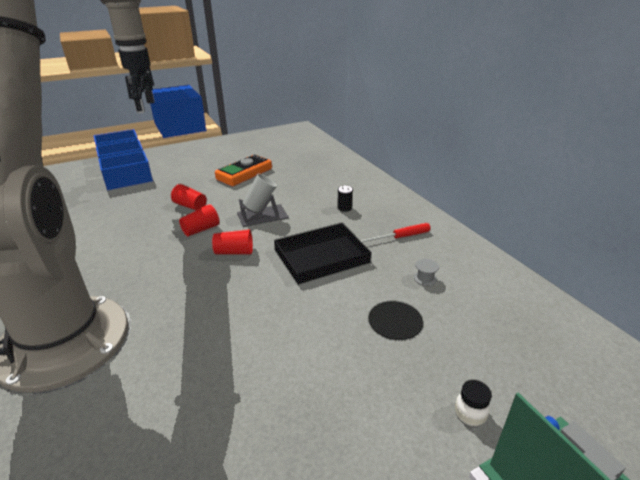

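```bash
python3 - <<'E'
from h import *
np.set_printoptions(precision=3,suppress=True)
a,b=cam("scene"),cam("side")
P={"capacitor":((362,388),(343,208)),"tray":((328,288),(318,254)),"pad":((230,247),(396,318)),"cup?":((447,309),(251,206)),"mouth?":((439,316),(269,179)),"cradle":((437,325),(264,214)),"spool":((219,305),(426,278)),"jar":((165,203),(472,412)),"driver":((274,356),(394,240)),"c2":((476,246),(200,202)),"c3":((508,298),(217,244))}
for k,(p,q) in P.items(): print(k,tri([ray(a,p),ray(b,q)]),onz(a,p,0),onz(b,q,0))
E
```

```text
capacitor (array([0.726, 0.201, 0.001]), [0.002084375022254233, 0.002084375022253995]) [0.724 0.202 0.   ] [0.729 0.201 0.   ]
tray (array([0.56 , 0.017, 0.007]), [0.0049225382670317, 0.004922538267031619]) [0.562 0.013 0.   ] [0.562 0.03  0.   ]
pad (array([ 0.599, -0.248,  0.006]), [0.0013682051165612391, 0.0013682051165611383]) [ 0.598 -0.252  0.   ] [ 0.602 -0.243  0.   ]
cup? (array([0.477, 0.274, 0.037]), [0.00047683260026187114, 0.0004768326002619569]) [0.458 0.273 0.   ] [0.496 0.338 0.   ]
mouth? (array([0.536, 0.271, 0.106]), [0.000945093376813247, 0.0009450933768131509]) [0.484 0.265 0.   ] [0.609 0.482 0.   ]
cradle (array([0.51 , 0.271, 0.004]), [0.0018458421357415793, 0.0018458421357415652]) [0.506 0.272 0.   ] [0.514 0.276 0.   ]
spool (array([ 0.736, -0.173,  0.004]), [0.0027159532230636827, 0.0027159532230636523]) [ 0.737 -0.177  0.   ] [ 0.737 -0.168  0.   ]
jar (array([ 0.584, -0.476, -0.   ]), [0.0010420321913838728, 0.0010420321913838526]) [ 0.584 -0.475  0.   ] [ 0.585 -0.477  0.   ]
driver (array([ 0.767,  0.001, -0.005]), [0.0003971100291019295, 0.00039711002910171496]) [0.768 0.002 0.   ] [ 0.763 -0.005  0.   ]
c2 (array([0.336, 0.261, 0.095]), [0.00627285274136954, 0.006272852741369627]) [0.264 0.258 0.   ] [0.37  0.432 0.   ]
c3 (array([ 0.35 ,  0.364, -0.082]), [0.043197499534644766, 0.04319749953464461]) [0.354 0.381 0.   ] [0.353 0.189 0.   ]
```

The scene picture shows the steel beaker with spacers at about (440,312) in its cradle and three red look-alikes at (410,250), (474,264) and (530,295). It also shows the tray (328,288), pad (232,247), capacitor (360,385), spool (219,300), driver (258,370) and jar (163,195). The side view shows the same layout, with the beaker at (262,192).

```bash
python3 - <<'E'
from h import *
np.set_printoptions(precision=3,suppress=True)
for n in("scene","side"):
    snapshot(n);c=cam(n)
    for t,z in(("cradle",0.0),("tray",0.03),("pad",.004)):
        for d in trace(n,t)[:1]:
            cs,_=cv2.findContours(d["mask"].astype(np.uint8),0,2);k=max(cs,key=cv2.contourArea)[:,0]
            w=np.array([onz(c,p,z)[:2] for p in k],np.float32)
            r=cv2.minAreaRect(w); print(n,t,round(d["conf"],2),d["rect"],np.round(r[0],3),np.round(r[1],3),round(r[2],1))
E
```

```text
scene cradle 0.58 [405.2, 294.8, 465.2, 359.4] [0.496 0.268] [0.08  0.151] 83.0
scene tray 0.79 [277.5, 240.1, 379.3, 339.1] [0.57 0.02] [0.16  0.204] 87.7
scene pad 0.88 [213.3, 231.5, 255.2, 264.9] [ 0.598 -0.247] [0.107 0.106] 36.4
side cradle 0.78 [239.2, 194.9, 288.7, 226.7] [0.515 0.309] [0.159 0.134] 81.1
side tray 0.58 [270.8, 220.3, 375.0, 286.7] [0.561 0.006] [0.196 0.209] 87.7
side pad 0.63 [368.8, 299.4, 425.9, 335.5] [ 0.597 -0.247] [0.109 0.111] 4.8
```

```bash
python3 - <<'E'
import numpy as np
from scipy.spatial.transform import Rotation as R
# turn from start pose to tool z=(cos50,0,-sin50) , tool y=+-world y
s=R.from_quat([.225,.974,0,0])
for sg in(1,-1):
    for yaw in (0,):
        z=np.array([np.cos(np.radians(50)),0,-np.sin(np.radians(50))]);y=np.array([0,sg,0.]);x=np.cross(y,z)
        G=R.from_matrix(np.c_[x,y,z]); print(sg,(G*s.inv()).as_rotvec(degrees=True).round(1))
E
```

```text
1 [ -9.1 -39.3  24.9]
-1 [  53.   -12.3 -145.7]
```

```bash
cat >> h.py <<'E'
def G(psi,yaw,roll=0):  # tool z psi deg below horizontal, heading yaw; y to the left; roll about tool z
    return R.from_euler('z',yaw,degrees=True)*R.from_euler('y',psi-180+90,degrees=True)*R.from_matrix(np.array([[-1,0,0],[0,1,0],[0,0,-1.]]))*R.from_euler('z',roll,degrees=True)
def rv(g,s): return (g*R.from_quat(s).inv()).as_rotvec(degrees=True).round(1)
E
python3 -c "
from h import *
g=G(50,-4);print(g.as_matrix().round(2));print(rv(g,get_state()['eef_rot']))"
```

```text
[[-0.76  0.07  0.64]
 [ 0.05  1.   -0.04]
 [-0.64 -0.   -0.77]]
[-10.4 -38.9  21.1]
```

```bash
python3 -m inch '[[-1.5,-5.6,3,0.02,-0.05,0.03,1],[-3,-11,6,0.04,-0.1,0.03,1],[-4.5,-16.7,9,0.06,-0.15,0.03,1],[-6,-22,12,0.09,-0.2,0.03,1],[-7.5,-28,15,0.11,-0.25,0.03,1],[-9,-33.4,18,0.13,-0.29,0.0,1],[-10.4,-38.9,21.1,0.15,-0.33,-0.04,1],[-10.4,-38.9,21.1,0.153,-0.331,-0.08,1],[-10.4,-38.9,21.1,0.153,-0.331,-0.08,1],[-10.4,-38.9,21.1,0.153,-0.331,-0.08,1],[-10.4,-38.9,21.1,0.153,-0.331,-0.08,1],[-10.4,-38.9,21.1,0.153,-0.331,-0.08,1]]' 40
python3 - <<'E'
from h import *
np.set_printoptions(precision=3,suppress=True)
s=get_state();print(np.round(s["qpos"],2),R.from_quat(s["eef_rot"]).as_matrix().round(2).tolist(),np.round(s["position"],3))
im=snapshot("wrist");cv2.imwrite("pics/w1.png",im[:,:,::-1]);c=cam("wrist",s)
for t,P in(("cup",(.477,.274,.037)),("cup_mouth",(.532,.270,.108)),("cradle",(.51,.271,.002))):
    print(t,[(np.round(d["point"]).tolist(),round(d["conf"],2)) for d in landmark_of("wrist",t)][:3],proj(c,P))
E
```

```text
time: 3.25
position: [0.4494, 0.2781, 0.1529]
eef_rot: [0.033, 0.939, -0.01, 0.343]
ft_force: [-0.2, -0.2, -0.2]
finger_gap: 0.0856
finger_force: 0.0
[-1.27  0.26  0.25  2.38  1.32  0.57 -0.71] [[-0.76, 0.07, 0.64], [0.05, 1.0, -0.04], [-0.64, 0.0, -0.76]] [0.449 0.278 0.153]
cup [([306.0, 144.0], 0.62)] [313.989 146.855]
cup_mouth [([298.0, 297.0], 0.67)] [314.005 299.659]
cradle [([304.0, 139.0], 0.89), ([302.0, 299.0], 0.54)] [313.179 145.672]
```

View pics/w1.png

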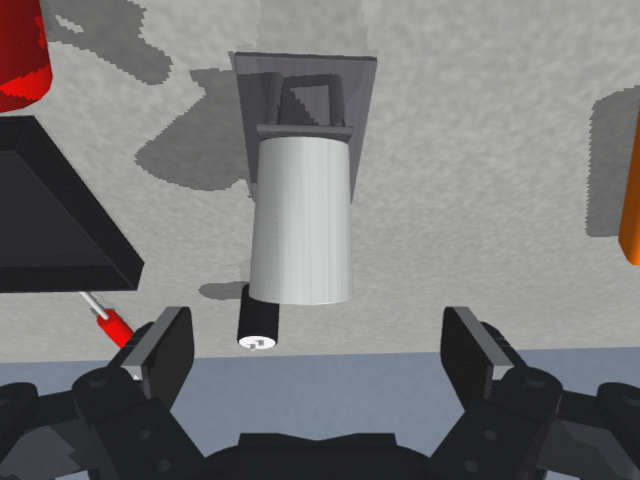

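The wrist picture shows the beaker centred between the fingers, with its foot at (304,140) and its mouth rim at (301,300). That is about 5 mm to the -y side of the finger centre (317).

```bash
python3 -m inch '[[0,0,0,0,-0.009,0,1],[0,0,0,0.013,-0.0095,-0.016,1],[0,0,0,0.026,-0.010,-0.032,1],[0,0,0,0.039,-0.011,-0.048,1],[0,0,0,0.052,-0.0115,-0.064,1],[0,0,0,0.065,-0.012,-0.080,1],[0,0,0,0.077,-0.0125,-0.094,1],[0,0,0,0.077,-0.0125,-0.094,1],[0,0,0,0.077,-0.0125,-0.094,1],[0,0,0,0.077,-0.0125,-0.094,1]]' 40
python3 - <<'E'
from h import *
s=get_state();print(np.round(s["qpos"],2))
cv2.imwrite("pics/w2.png",snapshot("wrist")[:,:,::-1]);im=snapshot("side")
cv2.imwrite("pics/s2.png",cv2.resize(im[120:280,180:400,::-1],None,fx=3,fy=3))
E
```

```text
time: 4.45
position: [0.5255, 0.2633, 0.058]
eef_rot: [0.033, 0.939, -0.011, 0.342]
ft_force: [-1.0, 0.2, 0.5]
finger_gap: 0.0852
finger_force: 0.0
[-1.07  0.54  0.25  2.32  1.87  0.45 -1.19]
```

View pics/w2.png

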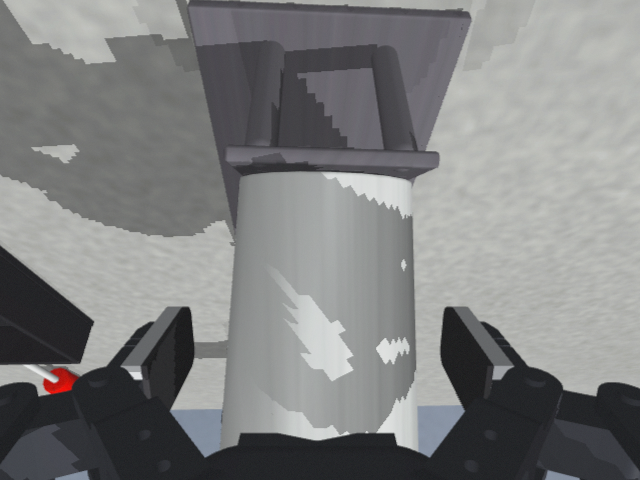

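View pics/s2.png

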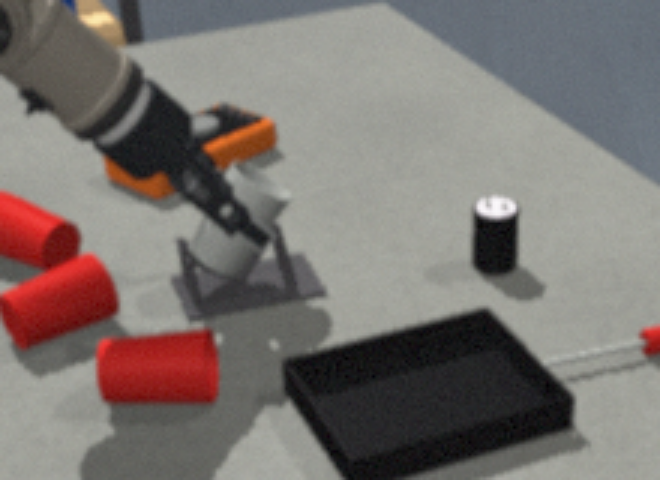

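The wrist picture shows the beaker between the pads (mid column about 325 against 317), and the side crop shows the fingers straddling its upper middle. I'll close the gripper.

```bash
python3 -m inch '[[0,0,0,0,0.002,0,-1],[0,0,0,0,0.002,0,-1],[0,0,0,0,0.002,0,-1],[0,0,0,0,0.002,0,-1],[0,0,0,0,0.002,0,-1],[0,0,0,0,0.002,0,-1],[0,0,0,0,0.002,0,-1],[0,0,0,0,0.002,0,-1],[0,0,0,0,0.002,0,-1],[0,0,0,0,0.002,0,-1]]' 60
```

```text
time: 5.55
position: [0.5256, 0.2643, 0.0581]
eef_rot: [0.034, 0.939, -0.012, 0.343]
ft_force: [-8.5, -3.5, 13.0]
finger_gap: 0.0581
finger_force: 60.3
```

```bash
python3 -m inch '[[0,0,0,0,0,0.006,-1],[0,0,0,0,0,0.014,-1],[0,0,0,0,0,0.024,-1],[0,0,0,0,0,0.036,-1],[0,0,0,0,0,0.05,-1],[0,0,0,0,0,0.07,-1],[0,0,0,0,0,0.09,-1],[0,0,0,0,0,0.11,-1],[-0.3,-4,0,-0.005,0,0.12,-1],[-0.6,-9,0,-0.01,0,0.12,-1],[-0.9,-14,0,-0.01,0,0.12,-1],[-1.3,-19,0,-0.01,0,0.12,-1],[-1.7,-24,0,-0.01,0,0.12,-1],[-2,-29,0,-0.01,0,0.12,-1],[-2.4,-34.9,0,-0.01,0,0.12,-1],[-2.4,-34.9,0,-0.01,0,0.12,-1],[-2.4,-34.9,0,-0.01,0,0.12,-1],[-2.4,-34.9,0,-0.01,0,0.12,-1]]'
python3 - <<'E'
from h import *
s=get_state();print(np.round(s["qpos"],2),R.from_quat(s["eef_rot"]).as_matrix().round(2).tolist())
im=snapshot("side")
cv2.imwrite("pics/s3.png",cv2.resize(im[60:300,120:440,::-1],None,fx=2.4,fy=2.4))
E
```

```text
time: 7.35
position: [0.5161, 0.2644, 0.1761]
eef_rot: [0.028, 0.794, -0.022, 0.607]
ft_force: [0.4, 0.4, -2.9]
finger_gap: 0.0581
finger_force: 64.8
[-0.75  0.63 -0.44  2.43  1.94  1.5  -1.36] [[-0.26, 0.07, 0.96], [0.02, 1.0, -0.07], [-0.97, -0.0, -0.26]]
```

View pics/s3.png

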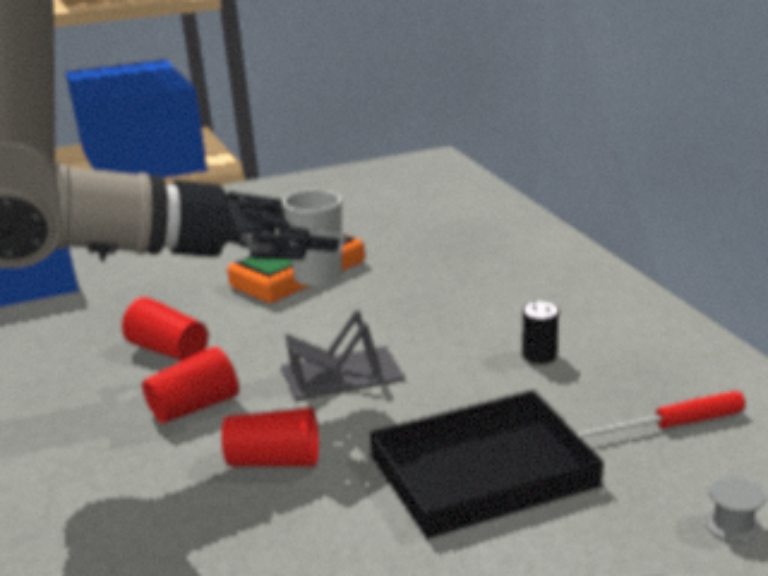

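The side crop shows the beaker held upright clear of the cradle, with the bystanders undisturbed.

```bash
python3 - <<'E'
from h import *
np.set_printoptions(precision=3,suppress=True)
print(onz(cam("scene"),(410,252),.031),onz(cam("side"),(232,242),.031))
s=get_state();p=np.array(s["position"])
g=G(15,0); t=np.array([.56,.052,.145])+.026*g.as_matrix()[:,2]; print("over tray",rv(g,s["eef_rot"]),t-p)
q=g.as_quat()
for r in range(15,181,15): print(r,rv(G(15,0,r),q),(G(15,0,r)*g.inv()).apply([np.sin(0),0,1]).round(2))
E
```

```text
[0.387 0.134 0.031] [0.379 0.134 0.031]
over tray [ 0.  -0.1  4. ] [ 0.069 -0.213 -0.039]
15 [14.5  0.  -3.9] [-0.01 -0.25  0.97]
30 [29.  -0.  -7.8] [-0.03 -0.48  0.88]
45 [ 43.5   0.  -11.6] [-0.07 -0.68  0.73]
60 [ 58.    0.  -15.5] [-0.12 -0.84  0.53]
75 [ 72.4   0.  -19.4] [-0.19 -0.93  0.31]
90 [ 86.9   0.  -23.3] [-0.25 -0.97  0.07]
105 [101.4   0.  -27.2] [-0.31 -0.93 -0.17]
120 [115.9   0.  -31.1] [-0.37 -0.84 -0.4 ]
135 [130.4   0.  -34.9] [-0.43 -0.68 -0.59]
150 [144.9   0.  -38.8] [-0.47 -0.48 -0.74]
165 [159.4  -0.  -42.7] [-0.49 -0.25 -0.83]
180 [173.9   0.  -46.6] [-0.5  -0.   -0.87]
```

```bash
python3 -m inch '[[0,0,0.3,0.004,-0.01,0,-1],[0,0,0.7,0.012,-0.03,0,-1],[0,0,1.2,0.022,-0.06,0,-1],[0,0,1.8,0.034,-0.09,0,-1],[0,0,2.4,0.045,-0.12,0,-1],[0,0,3,0.056,-0.15,-0.005,-1],[0,0,3.5,0.066,-0.18,-0.015,-1],[0,0,4,0.073,-0.2,-0.025,-1],[0,0,4,0.075,-0.213,-0.035,-1],[0,0,4,0.075,-0.213,-0.035,-1],[0,0,4,0.075,-0.213,-0.035,-1],[0,0,4,0.075,-0.213,-0.035,-1]]'
python3 - <<'E'
from h import *
s=get_state();print(np.round(s["qpos"],2),R.from_quat(s["eef_rot"]).as_matrix().round(2).tolist())
E
```

```text
time: 8.6
position: [0.6352, 0.0616, 0.1302]
eef_rot: [-0.0, 0.795, -0.004, 0.607]
ft_force: [0.4, 0.3, -3.8]
finger_gap: 0.0578
finger_force: 65.0
[ 0.76  1.51 -1.4   2.43  2.95  1.63 -0.17] [[-0.26, 0.0, 0.96], [-0.01, 1.0, -0.01], [-0.96, -0.01, -0.26]]
```

```bash
python3 -m inch '[[0,5,0,0.01,0,0,-1],[0,10,0,0.02,0,0.01,-1],[0,10,0,0.02,0,0.01,-1],[0,10,0,0.02,0,0.01,-1],[0,10,0,0.02,0,0.01,-1]]'
python3 - <<'E'
from h import *
s=get_state();print(np.round(s["qpos"],2),np.round(s["joint_vel"],2),R.from_quat(s["eef_rot"]).as_matrix().round(2).tolist())
E
```

```text
time: 9.1
position: [0.654, 0.0623, 0.1406]
eef_rot: [0.0, 0.844, -0.002, 0.536]
ft_force: [-0.7, -0.6, -3.3]
finger_gap: 0.0582
finger_force: 65.1
[ 0.74  1.19 -1.39  2.37  2.58  1.41 -0.35] [ 0.02  0.04  0.    0.   -0.01 -0.01 -0.01] [[-0.43, 0.0, 0.91], [-0.0, 1.0, -0.0], [-0.91, -0.0, -0.43]]
```

```bash
python3 -m inch '[[4,0,-1.9,0,0,0,-1],[11,0,-5.1,-0.005,0,0,-1],[18,0,-8.4,-0.01,0,0,-1],[25,0,-11.7,-0.015,0,0,-1],[32,0,-14.9,-0.02,0,-0.005,-1],[40,0,-18.7,-0.025,0,-0.01,-1],[47,0,-21.9,-0.025,0,-0.01,-1],[54,0,-25.2,-0.025,0,-0.01,-1],[54,0,-25.2,-0.025,0,-0.01,-1]]'
python3 - <<'E'
from h import *
s=get_state();print(np.round(s["qpos"],2),np.round(s["joint_vel"],2),R.from_quat(s["eef_rot"]).as_matrix().round(2).tolist())
E
```

```text
time: 10.0
position: [0.6289, 0.0616, 0.1294]
eef_rot: [0.422, 0.734, 0.265, 0.462]
ft_force: [-0.2, 1.1, -3.2]
finger_gap: 0.0577
finger_force: 65.0
[ 0.74  1.23 -1.4   2.42  2.59  1.46 -1.4 ] [ 0.   -0.02 -0.   -0.01 -0.01 -0.    0.14] [[-0.22, 0.37, 0.9], [0.86, 0.5, 0.0], [-0.45, 0.78, -0.43]]
```

```bash
python3 -m inch '[[7,0,-3.3,0,0,-0.005,-1],[14.5,0,-6.8,0,0,-0.01,-1],[22,0,-10.3,0,0,-0.015,-1],[29,0,-13.5,0,0,-0.02,-1],[36,0,-16.8,0,0,-0.02,-1],[43,0,-20,0,0,-0.02,-1],[50,0,-23.3,0,0,-0.02,-1],[57,0,-26.6,0,0,-0.02,-1],[64,0,-29.8,0,0,-0.02,-1],[70,0,-32.6,0,0,-0.02,-1],[75,0,-35,0,0,-0.02,-1],[75,0,-35,0,0,-0.02,-1],[75,0,-35,0,0,-0.02,-1],[75,0,-35,0,0,-0.02,-1],[75,0,-35,0,0,-0.02,-1],[75,0,-35,0,0,-0.02,-1],[75,0,-35,0,0,-0.02,-1]]'
python3 - <<'E'
from h import *
s=get_state();print(np.round(s["qpos"],2),R.from_quat(s["eef_rot"]).as_matrix().round(2).tolist())
a=snapshot("scene")[180:390,240:480,::-1];b=snapshot("side")[120:330,200:440,::-1]
cv2.imwrite("pics/p4.png",cv2.resize(np.hstack([a,b]),None,fx=1.66,fy=1.66))
E
```

```text
time: 11.7
position: [0.6305, 0.0608, 0.1127]
eef_rot: [0.799, 0.274, 0.508, 0.17]
ft_force: [0.4, -0.7, -2.0]
finger_gap: 0.0578
finger_force: 65.1
[ 0.76  1.33 -1.41  2.42  2.67  1.5  -2.77] [[0.33, 0.26, 0.9], [0.61, -0.79, 0.01], [0.72, 0.55, -0.43]]
```

View pics/p4.png

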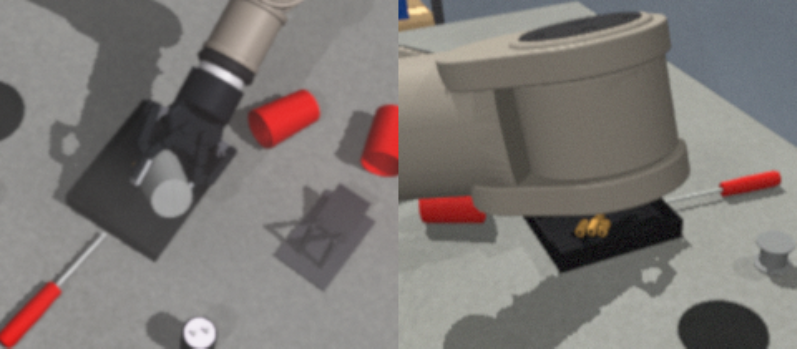

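The picture shows the beaker tipped mouth-down, with brass spacers lying in the tray at about (592,226) in the side half. I'll shake once, then lift and roll back.

```bash
python3 -m inch '[[5,0,-2.5,0,0,0.02,-1],[0,0,0,0,0,0,-1],[5,0,-2.5,0,0,0.02,-1],[6,0,-2.5,0,0,0,-1],[6,0,-2.5,0,0,0,-1],[0,0,0,0,0,0.03,-1],[-7,0,3.3,0,0,0.05,-1],[-14,0,6.6,0.01,0,0.07,-1],[-21,0,9.9,0.02,0,0.08,-1],[-28,0,13.1,0.03,0,0.08,-1],[-35,0,16.3,0.04,0,0.08,-1],[-42,0,19.6,0.05,0,0.08,-1],[-49,0,22.9,0.05,0,0.08,-1],[-56,0,26.1,0.05,0,0.08,-1],[-63,0,29.4,0.05,0,0.08,-1],[-70,0,32.7,0.05,0,0.08,-1],[-77,0,35.9,0.05,0,0.08,-1],[-84,0,39.2,0.05,0,0.08,-1],[-91,0,42.5,0.05,0,0.08,-1],[-98,0,45.7,0.05,0,0.08,-1]]'
python3 - <<'E'
from h import *
np.set_printoptions(precision=3,suppress=True)
s=get_state();print(np.round(s["qpos"],2),R.from_quat(s["eef_rot"]).as_matrix().round(2).tolist())
snapshot("side");snapshot("scene")
for n in("side","scene"):
    for i in range(2):print(n,[(np.round(d["point"]).tolist(),round(d["conf"],2),onz(cam(n),d["point"],.011)[:2]) for d in landmark_of(n,f"spacer{i}")][:6])
p=np.array(s["position"]);c=cam("scene")
E
```

```text
time: 13.8
position: [0.6798, 0.0619, 0.193]
eef_rot: [0.247, 0.808, 0.155, 0.512]
ft_force: [0.3, -0.4, -2.5]
finger_gap: 0.0583
finger_force: 65.2
[ 0.44  0.6  -0.9   2.32  2.52  0.98 -1.48] [[-0.35, 0.24, 0.9], [0.56, 0.83, -0.0], [-0.75, 0.5, -0.43]]
side [([316.0, 257.0], 0.63, array([0.545, 0.008])), ([322.0, 248.0], 0.6, array([0.574, 0.035])), ([311.0, 256.0], 0.47, array([0.536, 0.016])), ([324.0, 258.0], 0.44, array([ 0.559, -0.005]))]
side [([316.0, 257.0], 0.63, array([0.545, 0.008])), ([322.0, 248.0], 0.6, array([0.574, 0.035])), ([311.0, 256.0], 0.47, array([0.536, 0.016])), ([324.0, 258.0], 0.44, array([ 0.559, -0.005]))]
scene [([335.0, 279.0], 0.55, array([0.537, 0.016]))]
scene [([335.0, 279.0], 0.55, array([0.537, 0.016]))]
```

```bash
python3 - <<'E'
from h import *
s=get_state();p=np.array(s["position"])
g=G(15,-22); t=np.array([.598,-.247,.004+.053+.06])+.026*g.as_matrix()[:,2]; print(rv(g,s["eef_rot"]),t-p,t)
E
```

```text
[-33.5  -3.6  -9.3] [-0.05897764 -0.31761648 -0.08224132] [ 0.62128536 -0.2564079   0.1102707 ]
```

```bash
python3 -m inch '[[-4,-0.4,-1.1,-0.004,-0.02,0,-1],[-8,-0.8,-2.2,-0.008,-0.05,0,-1],[-12,-1.3,-3.3,-0.014,-0.08,0,-1],[-16,-1.8,-4.5,-0.02,-0.11,0,-1],[-20,-2.2,-5.6,-0.027,-0.145,0,-1],[-24,-2.6,-6.7,-0.034,-0.18,0,-1],[-28,-3,-7.8,-0.042,-0.22,0,-1],[-32,-3.4,-8.9,-0.05,-0.26,0,-1],[-33.5,-3.6,-9.3,-0.055,-0.29,-0.02,-1],[-33.5,-3.6,-9.3,-0.059,-0.31,-0.045,-1],[-33.5,-3.6,-9.3,-0.059,-0.3175,-0.07,-1],[-33.5,-3.6,-9.3,-0.059,-0.3175,-0.082,-1],[-33.5,-3.6,-9.3,-0.059,-0.3175,-0.082,-1],[-33.5,-3.6,-9.3,-0.059,-0.3175,-0.082,-1]]'
python3 - <<'E'
from h import *
np.set_printoptions(precision=3,suppress=True)
s=get_state();print(np.round(s["qpos"],2),R.from_quat(s["eef_rot"]).as_matrix().round(2).tolist())
a=snapshot("scene")[180:390,150:390,::-1];b=snapshot("side")[180:390,260:500,::-1]
cv2.imwrite("pics/p5.png",cv2.resize(np.hstack([a,b]),None,fx=1.66,fy=1.66))
gp=np.array(s["position"])-.026*R.from_quat(s["eef_rot"]).as_matrix()[:,2];print(gp)
for n in("scene","side"):
    print(proj(cam(n),gp-[0,0,.053]),proj(cam(n),gp+[0,0,.035]))
    for t in("cup","cup_mouth","pad"):print(n,t,[(np.round(d["point"]).tolist(),round(d["conf"],2)) for d in landmark_of(n,t)][:4])
E
```

```text
time: 15.5
position: [0.6217, -0.2564, 0.1104]
eef_rot: [0.152, 0.779, -0.116, 0.598]
ft_force: [0.1, 0.2, -1.0]
finger_gap: 0.0578
finger_force: 65.2
[ 0.7   0.85 -0.53  2.39  2.99  1.38 -1.18] [[-0.24, 0.38, 0.9], [0.1, 0.93, -0.36], [-0.97, 0.0, -0.26]]
[ 0.598 -0.247  0.117]
[227.823 234.17 ] [222.463 213.171]
scene cup [([476.0, 246.0], 0.84), ([509.0, 296.0], 0.77), ([227.0, 232.0], 0.6), ([425.0, 240.0], 0.58)]
scene cup_mouth [([548.0, 294.0], 0.97), ([397.0, 258.0], 0.91), ([472.0, 278.0], 0.88), ([222.0, 214.0], 0.85)]
scene pad [([233.0, 246.0], 0.88)]
[398.684 295.644] [402.958 258.972]
side cup [([181.0, 230.0], 0.95), ([401.0, 296.0], 0.73), ([198.0, 200.0], 0.64)]
side cup_mouth [([214.0, 217.0], 0.93), ([400.0, 258.0], 0.83), ([176.0, 193.0], 0.78)]
side pad [([395.0, 321.0], 0.65), ([393.0, 239.0], 0.45)]
```

View pics/p5.png

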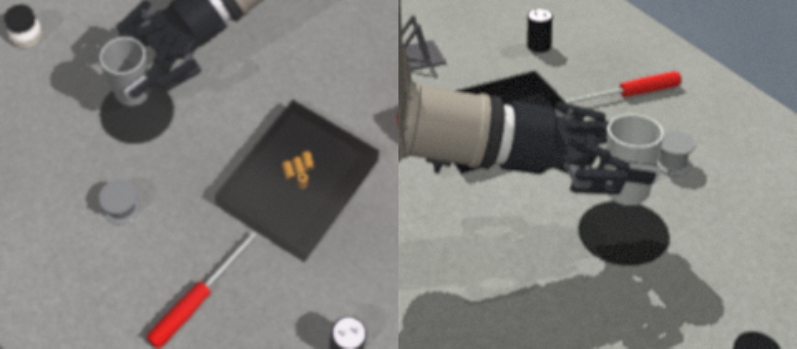

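The picture shows four brass spacers in the tray at about (299,168) in the left half, and the empty beaker upright above the pad. I'll lower it slowly.

```bash
python3 -m inch '[[0,0,0,0,0,-0.01,-1],[0,0,0,0,0,-0.02,-1],[0,0,0,0,0,-0.03,-1],[0,0,0,0,0,-0.038,-1],[0,0,0,0,0,-0.044,-1],[0,0,0,0,0,-0.048,-1],[0,0,0,0,0,-0.051,-1],[0,0,0,0,0,-0.054,-1],[0,0,0,0,0,-0.054,-1],[0,0,0,0,0,-0.054,-1],[0,0,0,0,0,-0.054,-1]]'
python3 -m inch '[[0,0,0,0,0,-0.001,-1],[0,0,0,0,0,-0.002,-1],[0,0,0,0,0,-0.003,-1],[0,0,0,0,0,-0.003,-1]]'
```

```text
time: 17.0
position: [0.6216, -0.2566, 0.0569]
eef_rot: [0.151, 0.778, -0.117, 0.598]
ft_force: [0.3, 0.3, -1.5]
finger_gap: 0.0578
finger_force: 65.2
time: 17.4
position: [0.6215, -0.2567, 0.0533]
eef_rot: [0.151, 0.779, -0.117, 0.598]
ft_force: [-0.0, 0.3, -2.4]
finger_gap: 0.0576
finger_force: 65.2
```

```bash
python3 -m inch '[[0,0,0,0,0,-0.001,-1],[0,0,0,0,0,-0.002,-1],[0,0,0,0,0,-0.002,-1],[0,0,0,0,0,-0.002,-1]]'
python3 -m inch '[[0,0,0,0,0,-0.0005,-1],[0,0,0,0,0,-0.001,-1],[0,0,0,0,0,-0.001,-1],[0,0,0,0,0,-0.001,-1]]'
```

```text
time: 17.8
position: [0.6215, -0.2566, 0.0514]
eef_rot: [0.151, 0.779, -0.117, 0.598]
ft_force: [-0.1, 0.1, -1.7]
finger_gap: 0.0581
finger_force: 65.2
time: 18.2
position: [0.6216, -0.2567, 0.0509]
eef_rot: [0.151, 0.778, -0.117, 0.598]
ft_force: [-1.2, -0.6, 0.5]
finger_gap: 0.0578
finger_force: 65.2
```

```bash
python3 -m inch '[[0,0,0,0,0,-0.0005,-1],[0,0,0,0,0,-0.001,-1],[0,0,0,0,0,-0.001,-1],[0,0,0,0,0,-0.001,-1]]' 20
python3 -m inch '[[0,0,0,0,0,0,0.36],[0,0,0,0,0,0,0.4],[0,0,0,0,0,0,0.5],[0,0,0,0,0,0,0.6],[0,0,0,0,0,0,0.8],[0,0,0,0,0,0,1],[0,0,0,0,0,0,1],[0,0,0,0,0,0,1],[0,0,0,0,0,0,1],[0,0,0,0,0,0,1],[0,0,0,0,0,0,1]]'
python3 - <<'E'
from h import *
cv2.imwrite("pics/w6.png",cv2.resize(np.hstack([snapshot("wrist")[:,:,::-1],cv2.resize(snapshot("side")[180:390,260:500,::-1],(548,480))]),(792,320)))
E
```

```text
time: 18.6
position: [0.6219, -0.2567, 0.051]
eef_rot: [0.151, 0.778, -0.117, 0.599]
ft_force: [-4.1, 0.7, 6.9]
finger_gap: 0.0581
finger_force: 65.1
time: 19.7
position: [0.6215, -0.2566, 0.0495]
eef_rot: [0.151, 0.779, -0.117, 0.598]
ft_force: [0.1, -0.0, 0.2]
finger_gap: 0.0856
finger_force: 0.0
```

View pics/w6.png

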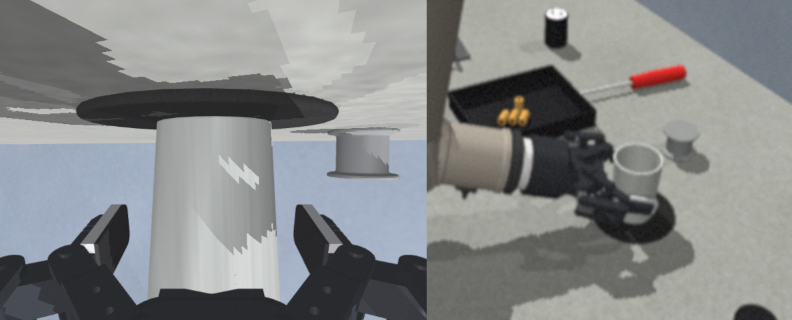

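The view shows the beaker standing upright on the pad (its foot wholly inside the rim) with the fingers clear. I'll back out a little first, because the arm's reach is tight there.

```bash
python3 -m inch '[[0,0,0,-0.009,0.0036,0.0026,1],[0,0,0,-0.018,0.0072,0.0052,1],[0,0,0,-0.027,0.0108,0.0078,1],[0,0,0,-0.036,0.0144,0.0104,1],[0,0,0,-0.036,0.0144,0.0104,1],[0,0,0,-0.036,0.0144,0.0104,1]]'
python3 -c "
from h import *
s=get_state();print(np.round(s['qpos'],2),np.round(s['joint_vel'],2))"
```

```text
time: 20.4
position: [0.5853, -0.2424, 0.0598]
eef_rot: [0.151, 0.779, -0.117, 0.598]
ft_force: [-0.7, -0.4, 0.5]
finger_gap: 0.0855
finger_force: 0.0
[ 0.7   1.02 -0.52  2.44  3.05  1.57 -1.14] [-0.01 -0.    0.01 -0.   -0.   -0.   -0.  ]
```

```bash
python3 -m inch '[[2.3,5.6,0,-0.004,0.0016,0.005,1],[4.6,11.2,0,-0.01,0.004,0.015,1],[6.9,16.8,0,-0.018,0.007,0.03,1],[9.1,22.4,0,-0.026,0.01,0.05,1],[11.4,27.9,0,-0.034,0.013,0.08,1],[11.4,27.9,0,-0.04,0.016,0.12,1],[11.4,27.9,0,-0.04,0.016,0.15,1],[11.4,27.9,0,-0.04,0.016,0.15,1],[11.4,27.9,0,-0.04,0.016,0.15,1]]'
python3 - <<'E'
from h import *
cv2.imwrite("pics/f.png",cv2.resize(np.hstack([snapshot("scene")[:,:,::-1],snapshot("side")[:,:,::-1]]),(800,300)))
for n in("scene","side"):
    c=cam(n)
    for t in("cup","cup_mouth","pad","spacer0"):print(n,t,[(np.round(d["point"]).tolist(),round(d["conf"],2),onz(c,d["point"],{"cup_mouth":.092,"spacer0":.011}.get(t,.004)).round(3).tolist()) for d in landmark_of(n,t)][:5])
E
```

```text
time: 21.3
position: [0.5448, -0.2271, 0.2114]
eef_rot: [0.175, 0.907, -0.076, 0.376]
ft_force: [-1.0, -0.1, -0.8]
finger_gap: 0.0855
finger_force: 0.0
scene cup [([478.0, 248.0], 0.9, [0.27, 0.265, 0.004]), ([511.0, 297.0], 0.82, [0.351, 0.385, 0.004]), ([426.0, 242.0], 0.69, [0.324, 0.149, 0.004]), ([232.0, 245.0], 0.58, [0.591, -0.25, 0.004])]
scene cup_mouth [([228.0, 228.0], 0.95, [0.598, -0.242, 0.092]), ([471.0, 278.0], 0.88, [0.409, 0.288, 0.092]), ([397.0, 257.0], 0.88, [0.452, 0.125, 0.092]), ([547.0, 295.0], 0.64, [0.357, 0.444, 0.092]), ([333.0, 288.0], 0.6, [0.596, 0.046, 0.092])]
scene pad [([232.0, 247.0], 0.9, [0.596, -0.246, 0.004])]
scene spacer0 [([335.0, 290.0], 0.54, [0.561, 0.031, 0.011]), ([325.0, 282.0], 0.53, [0.558, 0.002, 0.011]), ([324.0, 280.0], 0.48, [0.553, -0.003, 0.011]), ([334.0, 277.0], 0.37, [0.534, 0.01, 0.011])]
side cup [([216.0, 244.0], 0.9, [0.349, 0.187, 0.004]), ([200.0, 199.0], 0.89, [0.372, 0.445, 0.004]), ([183.0, 228.0], 0.86, [0.291, 0.301, 0.004])]
side cup_mouth [([215.0, 215.0], 0.97, [0.357, 0.174, 0.092]), ([253.0, 241.0], 0.95, [0.4, 0.024, 0.092]), ([399.0, 281.0], 0.67, [0.603, -0.237, 0.092]), ([180.0, 192.0], 0.58, [0.307, 0.337, 0.092]), ([327.0, 256.0], 0.53, [0.518, -0.099, 0.092])]
side pad [([396.0, 318.0], 0.68, [0.598, -0.246, 0.004])]
side spacer0 [([316.0, 247.0], 0.55, [0.566, 0.046, 0.011]), ([308.0, 256.0], 0.46, [0.53, 0.021, 0.011]), ([316.0, 257.0], 0.42, [0.547, 0.008, 0.011])]
```

View pics/f.png

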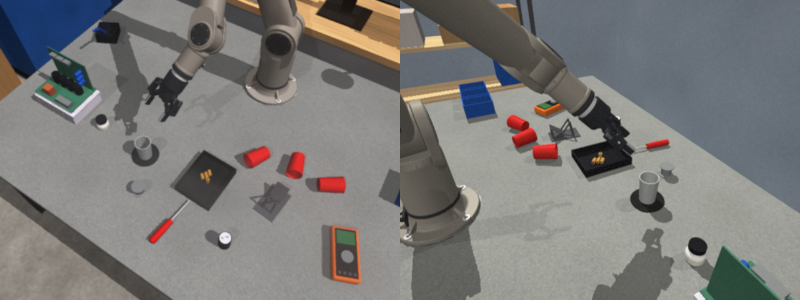

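The final view shows the beaker upright and centred on the pad at (143,150), the spacers in the tray at (206,176), the bystanders in place and the arm clear.

```bash
python3 -c "
from station import *
print(job_done())"
```

```text
the job is handed in; nothing more can be done
None
```

The job is handed in: the cameras show all four spacers in the tray, the empty beaker upright and released on the pad, and the bystanders in place; the robot's clock read about 22 s of the 64 s limit.

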